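# Mark the walnut chip with the brass-headed spring punch

### The arm

A 6-joint arm with a two-finger parallel gripper is mounted at the origin on the work surface. World frame = base frame: x ahead of the robot, y to its left, z up, the work surface at z = 0. Lengths are in m, angles in degrees, forces in N, time in s.
With the tool pointing down it reaches from about 0.325 to 0.75 m from the base axis. Payload 7.6 kg.
Tool frame: the origin (TCP) lies midway between the tips of the shut fingers; the grasp point (between the pads) lies 19 mm behind it (arm.grip_depth is the y of the grasp point in the tool frame, in m); y points along the fingers, z is the direction in which the jaws open and shut, and the axes are right-handed (so a half turn about y gives the same grasp; the last joint's range is limited). The gripper opens to 85 mm and grips with 20 to 120 N. Pads are 22 mm wide; open, the fingers measure 114 mm over their backs; the gripper's body (76 mm by 85 mm) begins 54 mm behind the grasp point. The pads swing forward as they close: fully open they stand 13 mm farther back than shut.
Start: joints at [64.899, 2.991, 80.254, -0, 96.75, -4.028], TCP at [0.189, 0.49, 0.231] pointing down, gripper open.
Joint ranges: [-166.34, 166.34], [-52.06, 124.39], [6.96, 135.62], [-60.46, 240.46], [14.63, 156.25], [-167.68, 167.68]. Speed limits (degrees/s): [147.25, 147.25, 172.46, 180, 180, 180].

### API

Orientations are given as a 3x3 rotation matrix whose columns are the frame's x, y, z axes.
In Python, from cell import arm, viewer, finish_job gives the robot as it stands. The module is installed in compiled form; this text tells all that it offers.
- The arm moves only by the tool step_arm, never from a script. Its argument "rows" is a list of rows, each a list of 7 numbers: the opening, from 0 (shut) to 1 (fully open), then the shift along the world's x, y, z in mm, then the turn, a rotation vector about the world's x, y, z in degrees. A call has 1 to 5 rows; each row is the pose to reach, as a shift and turn from the pose commanded when the call began; what a row does not reach only later rows make up. A row lasts 1/12 s, in which the tool goes at most 41.7 mm and 7.16 degrees, less where a joint would pass 70% of its speed; a pose out of reach is approached as far as the arm can. A call with a gripper value outside its range is refused whole. The fingers move at their own pace and stop on an object; "newtons" is the grip in N (left out, the last holds). Time passes only in rows, so rows that repeat a pose let the fingers close. It gives the time, the measured TCP pose, the force and the opening at its end, in the units of the state.
- arm.read_state(): the state, without advancing time (a new reading comes with each control period).
- viewer.get_image(name): name is "scene" or "top" or "wrist"; returns a dict with "pixels" (400x640x3 uint8, red, green, blue), "depth" (400x640 float32, m along the optical axis (not along the pixel's ray), 0 where there is no reading), "intrinsics" (3x3 intrinsics, pixels), "pose" (4x4, takes a point from camera to world coordinates). Camera axes: x right, y down, z forward; pixel columns grow to the right and rows downward; lengths in m; the calibration is good to about 2 mm. A picture is of the moment at which its call begins.
- finish_job(): hands the job in, once; it reports no verdict.
Trained networks look in a picture, given as the dict that the camera call returned (one of the last four; its "shot" number tells which), for a name from the list of things; names that differ only in an ending like _2 or _b are one class to them, and where a whole thing is asked for, a point or a joint stands for the part that bears it (a point fixed in the world has none). Each returns a list of dicts, best first, with "p" (0 to 1); they miss things now and then, are a little off and sometimes report something else, mostly with a low value. They report only what shows in the picture. A call takes as long as a camera call. They do not tell look-alikes from the thing itself.
- viewer.search_frame(label, picture): "bbox" ([left, top, right, bottom] in pixels, round what is visible of it).
- viewer.masks_of(label, picture): "mask" (400x640 bool, what is visible of it) and "bbox" ([left, top, right, bottom] in pixels, round what is visible of it).
The state is a dict: "time_s": time; "joint_pos": joint angles; "qvel": joint speeds; "joint_efforts": joint torques, N m; "position": TCP position; "tcp_rot": TCP orientation; "force": force on the tool from outside, world axes, zero at the start; "ft_torque": the same for the moment, N m; "finger_gap": finger opening in m.
Only numpy, scipy, OpenCV 4.12 (cv2) and the standard library are available. Lean on these libraries where they do the work, as an engineer would, in place of code of your own. Each camera call takes 0.05 s, during which the arm holds its last target.

### The job

Pick up the mallet by its handle and, with its lower face, drive the brass-headed spring punch squarely down to its stop to mark the walnut chip, then let it spring back up. Stand the mallet upright on its face on the round cork pad again and let go. Leave the black-headed punch, the two checkers and the aluminium square as they are.

Things in the scene. Friction and masses are not known exactly. Their poses are not given: they have to be found in the camera images.
- mallet_grip (a point): Centre of the mallet's pale wooden handle where it is gripped, 60 mm from the head's axis and 38 mm above the lower face. z up, x along the handle towards the head (head axis at x = +60 mm, handle end at x = -88 mm), y across the handle (the way to grip it). Flat-sided handle 22 mm wide, 26 mm tall, level at the start
- mallet_face (a point): Centre of the mallet's lower white face; axes as mallet_grip (it lies at x +60, z -38 mm there). Upright round head, white nylon ends and dark steel middle, 44 mm in diameter, 64 mm tall, standing on this face on the cork pad at the start. The mallet weighs about 0.3 kg, its centre of mass 9 mm from the head's axis towards the handle
- brass_head (a point): Centre of the top of the brass punch head, a disc 30 mm in diameter, 12 mm thick, 120 mm above the bench when up; moves with the punch. Upright in a grey stand fixed to the bench (foot 100 x 80 mm, nothing higher than the head), with a square walnut chip on the foot below it
- brass_punch (a joint): Downward travel of the brass-headed punch in m: 0 up, 0.012 at its stop. Its spring pushes back with 2.5 N at the start and 6.5 N at the stop, and lifts it again when freed
- black_punch (a joint): Downward travel of the other punch in m, 0 up, 0.012 at its stop: the same kind of stand and spring with a black head and no chip; not to be struck
- pad_top (a point): Centre of the top of the round cork pad, 110 mm in diameter and 4 mm thick, fixed to the bench, on which the mallet's head stands at the start and must stand again at the end (the handle reaches past its edge)
- checker_a: Cream resin checker lying on the bench, 38 mm in diameter and 10 mm thick; origin at the centre of its underside. To be left alone
- checker_b: The other cream resin checker, the same. To be left alone
- square: Silver aluminium square lying on the bench: a blade 120 x 25 x 5 mm centred on the origin (underside) along x, and a stock 20 x 80 x 12 mm across its +x end, reaching to +y. To be left alone
There are look-alikes about, which are no part of the job. There is more than one size of the part that bears mallet_grip; the job needs the smallest.

How it is judged:
By the outcome, as a careful person would: the job done as asked, in the order asked, and still so for the second after the job is handed in, with the robot touching nothing.
It also fails if it takes over 38 s, if anything falls off the work surface, if the arm or the gripper's body presses on something with over 40 N, if the wrist force passes 120 N, or if a joint passes its speed limit or range.

## Working session

There is one attempt and no reset: what is moved stays moved. The work goes in short steps, Python scripts to look and compute and a tool call to move; the robot and the scene stay as the last step left them, time stands still between calls to the robot, and variables do not carry over. Pictures are saved under pics/ and viewed, and the job is handed in when it is done.

Besides the shell and the picture viewer there is one more tool, called after "Request:" by a JSON object that holds its "name" and its "arguments", one argument or row to a line. step_arm: Moves the arm, as the interface text tells. Its arguments: {"type":"object","properties":{"rows":{"type":"array"},"newtons":{"type":"number"}},"required":["rows"]}

```bash
mkdir -p pics
cat > h.py <<'E'
import numpy as np,cv2,pickle
from cell import arm,viewer,finish_job
def shot(name,fn):
    p=viewer.get_image(name); cv2.imwrite('pics/'+fn+'.png',p['pixels'][:,:,::-1]); pickle.dump({k:p[k] for k in p},open('pics/'+fn+'.pkl','wb')); return p
def world(p,u,v,d=None):
    K=np.array(p['intrinsics']);T=np.array(p['pose'])
    u=np.asarray(u);v=np.asarray(v)
    d=p['depth'][v.astype(int),u.astype(int)] if d is None else d
    c=np.stack([(u-K[0,2])/K[0,0]*d,(v-K[1,2])/K[1,1]*d,d],-1)
    return c@T[:3,:3].T+T[:3,3]
E
python3 - <<'E'
from h import *
s=arm.read_state(); print(s)
for n in ['scene','top']:
    p=shot(n,n+'0'); print(n,p['pose'],p['intrinsics'])
    for l in ['mallet_grip','brass_punch','black_punch','brass_head']:
        for r in viewer.search_frame(l,p): print(l,r)
E
```

```text
{'time_s': 0.0, 'joint_pos': array([ 6.48994795e+01,  3.02864237e+00,  8.03138526e+01,  3.83394133e-04,
        9.67492555e+01, -4.02666991e+00]), 'qvel': array([ 0.03386134,  0.07857563, -0.02858335, -0.07835119,  0.13392478,
       -0.02605685]), 'joint_efforts': array([-7.31564364e-05, -3.81669009e+01, -3.60186303e+01,  3.06614731e-05,
        6.18278296e-03,  6.55468426e-06]), 'position': array([0.18861229, 0.48962469, 0.23045208]), 'tcp_rot': array([[ 9.33117978e-01, -6.85321411e-04,  3.59569701e-01],
       [-3.59570334e-01, -1.44730518e-03,  9.33116863e-01],
       [-1.19077875e-04, -9.99998718e-01, -1.59692773e-03]]), 'force': array([ 0.38834943, -0.42611041, -0.38989608]), 'ft_torque': array([-0.06441481, -0.02669761,  0.03612695]), 'finger_gap': 0.08580058876110001}
scene [[ 0.35005829  0.58387217 -0.73249743  1.18705271]
 [ 0.93668624 -0.21080853  0.27960446 -0.3021051 ]
 [ 0.00883655 -0.78399812 -0.6207003   0.69420688]
 [ 0.          0.          0.          1.        ]] [[457.67975162   0.         315.10145778]
 [  0.         457.67975162 198.70255796]
 [  0.           0
[... 462 characters left out ...]
-0.01121788 -0.9905807   0.13646994  0.35349314]
 [-0.99992144  0.01187612  0.00401014 -0.05181026]
 [-0.0055931  -0.13641423 -0.9906361   1.0463705 ]
 [ 0.          0.          0.          1.        ]] [[472.13106514   0.         320.42778776]
 [  0.         472.13106514 196.37230151]
 [  0.           0.           1.        ]]
mallet_grip {'bbox': [151.6, 258.2, 200.3, 381.0], 'p': 0.76}
mallet_grip {'bbox': [394.1, 161.0, 442.7, 234.0], 'p': 0.75}
mallet_grip {'bbox': [418.7, 293.0, 527.8, 391.3], 'p': 0.63}
brass_punch {'bbox': [173.0, 116.7, 186.4, 131.3], 'p': 0.54}
black_punch {'bbox': [253.7, 117.0, 270.7, 130.9], 'p': 0.54}
brass_head {'bbox': [175.4, 116.0, 186.4, 131.1], 'p': 0.77}
```

View pics/scene0.png

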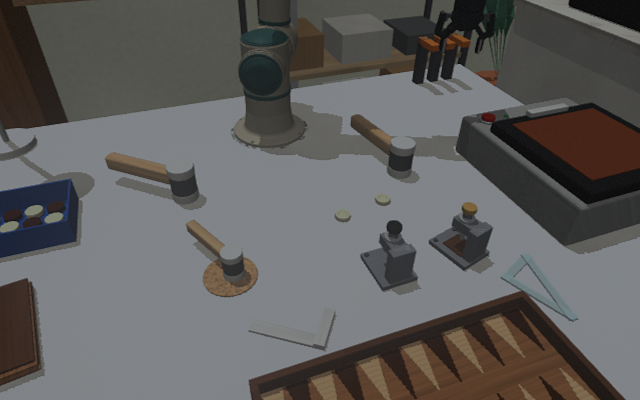

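View pics/top0.png

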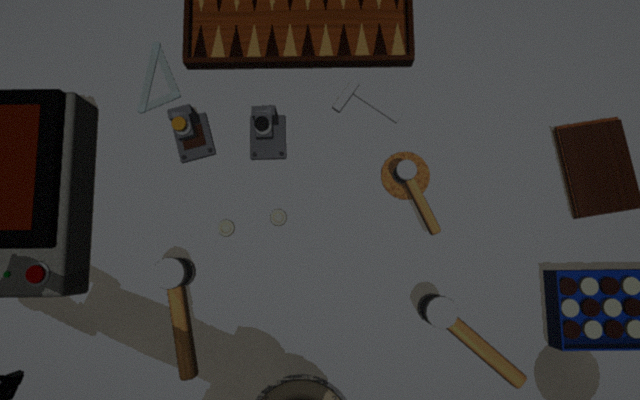

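Three mallets could be taken for the one wanted. In the scene view they are at (232,262) on the cork pad, (183,180) and (401,155); in the top view at (406,170), (440,312) and (173,272). The smallest is the one on the cork pad. The brass punch is at top (180,123) and the black one at (263,123). I'll check this in a close crop and measure.

Run:
```python
from h import *
P={n:pickle.load(open(f'pics/{n}0.pkl','rb')) for n in ['scene','top']}
t=P['top']['pixels'][90:250,140:460,::-1]; cv2.imwrite('pics/crop0.png',cv2.resize(t,None,fx=2.5,fy=2.5,interpolation=cv2.INTER_CUBIC))
np.set_printoptions(precision=4,suppress=True)
for n,p in P.items():
    T=p['pose'];vv,uu=np.mgrid[0:400,0:640]
    W=world(p,uu,vv); ok=p['depth']>0; rgb=p['pixels'].astype(int)
    np.save(f'pics/W_{n}.npy',W)
    print(n,'bench z',np.median(W[...,2][ok&(abs(W[...,2])<.02)]))
    hsv=cv2.cvtColor(p['pixels'],cv2.COLOR_RGB2HSV)
    def rep(tag,m):
        m=m&ok; w=W[m]; 
        if len(w)<4: print(tag,'few');return
        print(tag,len(w),'mean',w.mean(0),'med',np.median(w,0),'min',w.min(0),'max',w.max(0))
    # regions in pixels
    R={'scene':dict(mal=(180,215,262,298),brass=(440,195,495,225),black=(375,210,420,245)),'top':dict(mal=(375,145,445,240),brass=(165,110,200,135),black=(245,108,280,135))}[n]
    for k,(a,b,c,d) in R.items():
        m=np.zeros((400,640),bool);m[b:d,a:c]=1
        z=W[...,2]
        if k=='mal':
            rep('maltop',m&(z>.058)&(z<.08)); rep('handle',m&(z>.040)&(z<.0575)); rep('pad',m&(z<.01)&(hsv[...,1]>70))
        else:
            rep(k,m&(z>.112)&(z<.13))
```

```text
scene bench z -0.0004835175385292101
maltop 350 mean [ 0.5475 -0.2292  0.0663] med [ 0.5483 -0.2292  0.0669] min [ 0.5221 -0.2504  0.0582] max [ 0.5669 -0.2072  0.0705]
handle 650 mean [ 0.4871 -0.2599  0.0511] med [ 0.4828 -0.2608  0.053 ] min [ 0.4086 -0.2985  0.04  ] max [ 0.5662 -0.2086  0.0575]
pad 1182 mean [ 0.5542 -0.2431  0.0032] med [ 0.5582 -0.252   0.0032] min [ 0.4922 -0.2906 -0.0013] max [ 0.5978 -0.1835  0.0072]
brass 144 mean [0.6368 0.2377 0.1177] med [0.6375 0.2374 0.1183] min [0.6188 0.2236 0.1123] max [0.6506 0.2537 0.1213]
black 161 mean [0.6354 0.0698 0.1181] med [0.6356 0.07   0.1186] min [0.6184 0.0568 0.1121] max [0.649  0.0854 0.1211]
top bench z 0.0003254214060628424
maltop 360 mean [ 0.5397 -0.2306  0.0675] med [ 0.5422 -0.2298  0.068 ] min [ 0.4179 -0.2888  0.0581] max [ 0.5648 -0.2079  0.0728]
handle 683 mean [ 0.4692 -0.2616  0.053 ] med [ 0.4692 -0.2626  0.054 ] min [ 0.4078 -0.2993  0.0401] max [ 0.5495 -0.2089  0.0575]
pad 1170 mean [ 0.5447 -0.2347  0.0043] med [ 0.5439 -0.2286  0.0042] min [ 0.4887 -0.2917 -0.0009] max [ 0.5965 -0.1835  0.0093]
brass 177 mean [0.6337 0.2379 0.1193] med [0.6342 0.2377 0.1196] min [0.6199 0.2244 0.1121] max [0.6483 0.2524 0.1238]
black 168 mean [0.6323 0.0697 0.1196] med [0.6323 0.0702 0.1197] min [0.6189 0.0562 0.1132] max [0.6475 0.0831 0.1249]
```

View pics/crop0.png

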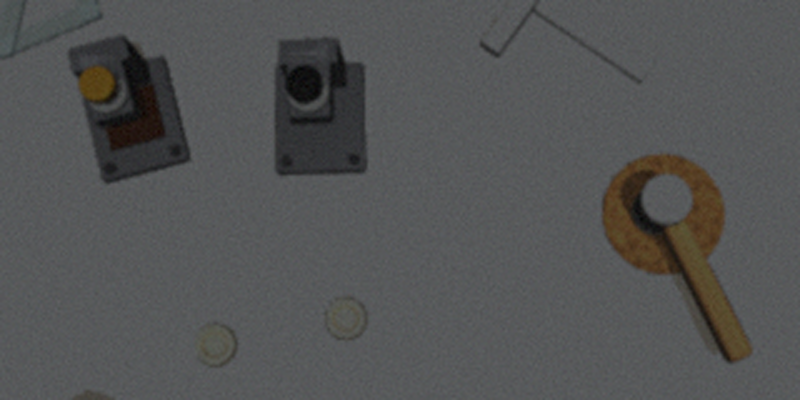

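The crop shows the smallest mallet on the cork pad, head at top (406,170). The brass head is at (180,123), with its chip below, and the black head at (263,123). Now I'll refine the positions.

Run:
```python
from h import *
np.set_printoptions(precision=4,suppress=True)
for n in ['scene','top']:
    p=pickle.load(open(f'pics/{n}0.pkl','rb'));K=np.array(p['intrinsics']);T=np.array(p['pose'])
    hsv=cv2.cvtColor(p['pixels'],cv2.COLOR_RGB2HSV)
    W=np.load(f'pics/W_{n}.npy')
    def onplane(m,z):
        v,u=np.nonzero(m); c=np.stack([(u-K[0,2])/K[0,0],(v-K[1,2])/K[1,1],np.ones(len(u))],-1)@T[:3,:3].T
        return T[:3,3]+c*((z-T[2,3])/c[:,2])[:,None]
    def circ(q):
        q=q.astype(np.float32)
        h=cv2.convexHull((q[:,:2]*1000).astype(np.float32))[:,0]
        A=np.c_[2*h,np.ones(len(h))];x=np.linalg.lstsq(A,(h**2).sum(1),rcond=None)[0]
        return x[:2],np.sqrt(x[2]+x[0]**2+x[1]**2),cv2.minEnclosingCircle(h)
    def box(b):
        m=np.zeros((400,640),bool);m[b[1]:b[3],b[0]:b[2]]=1;return m
    B={'scene':((180,215,262,298),(450,200,495,222)),'top':((375,145,445,240),(165,110,200,135))}[n]
    H,S,V=[hsv[...,i].astype(int) for i in range(3)]
    z=W[...,2]
    # brass: yellow
    m=box(B[1])&(S>120)&(H>12)&(H<35)&(z>.113)
    print(n,'brass',m.sum(),circ(onplane(m,.120)))
    mt=box(B[0])&(z>.062)&(S<60)
    print('head',mt.sum(),circ(onplane(mt,.068)), 'z', np.median(z[mt]))
    mp=box(B[0])&(z<.012)&(S>80)&(H<25)
    print('pad',mp.sum(),circ(onplane(mp,.004)))
    hd=box(B[0])&(z>.045)&(z<.060)&(S>50)
    q=W[hd]; q=q[np.median(z[hd])-.004<q[:,2]]
    r=cv2.minAreaRect((q[:,:2]*1000).astype(np.float32)); print('handle',len(q),r,np.median(q[:,2]),q[:,2].max())
    l=cv2.fitLine((q[:,:2]*1000).astype(np.float32),cv2.DIST_HUBER,0,.01,.01).ravel(); print(l,np.degrees(np.arctan2(l[1],l[0])))
```

```text
scene brass 97 (array([638.1063, 236.2428]), np.float64(13.238951177685273), ((638.580322265625, 236.5299072265625), 14.099268913269043))
head 337 (array([ 538.1497, -246.576 ]), np.float64(100.01194776945874), ((540.2095336914062, -242.29086303710938), 117.77130889892578)) z 0.06715235534081676
pad 1044 (array([ 545.2146, -237.9248]), np.float64(53.142736437450495), ((544.82958984375, -237.5753936767578), 53.93834686279297))
handle 368 ((465.8637390136719, -266.2414855957031), (118.87195587158203, 20.84437370300293), 25.0655517578125) 0.053893844895772036 0.05677235763798394
[   0.9127    0.4087  466.6719 -267.5756] 24.12238
top brass 164 (array([634.0194, 237.8564]), np.float64(14.535816097589061), ((634.1068115234375, 237.739013671875), 15.374800682067871))
head 348 (array([ 499.8354, -240.2663]), np.float64(88.23003493377882), ((501.43865966796875, -234.2454376220703), 98.3750228881836)) z 0.0682852427657144
pad 1158 (array([ 543.1086, -237.4915]), np.float64(53.79882960597423), ((542.844970703125, -237.47647094726562), 54.47900390625))
handle 592 ((469.8977966308594, -263.8650207519531), (130.609130859375, 25.05937385559082), 26.587383270263672) 0.05460567472519595 0.05927692676576524
[   0.908     0.4189  466.621  -264.4548] 24.764687
```

Request:
{"name": "step_arm", "arguments": {
  "rows": [
    [1,22,-34,4,0,0,-7],
    [1,44,-68,8,0,0,-14],
    [1,66,-102,12,0,0,-21],
    [1,88,-136,16,0,0,-28],
    [1,110,-170,20,0,0,-35]
  ]
}}

```text
time_s: 0.92
position: [0.2992, 0.3183, 0.2516]
tcp_rot: [[0.554, 0.001, 0.833], [-0.833, 0.0, 0.554], [-0.0, -1.0, 0.001]]
force: [0.4, 0.3, 0.8]
finger_gap: 0.0853
```

Request:
{"name": "step_arm", "arguments": {
  "rows": [
    [1,19,-36,0,0,0,-7],
    [1,38,-72,0,0,0,-14],
    [1,57,-108,0,0,0,-21],
    [1,76,-144,0,0,0,-28],
    [1,95,-180,0,0,0,-35]
  ]
}}

```text
time_s: 1.33
position: [0.3942, 0.138, 0.2517]
tcp_rot: [[-0.025, 0.001, 1.0], [-1.0, 0.0, -0.025], [-0.0, -1.0, 0.001]]
force: [1.2, 0.5, -0.8]
finger_gap: 0.085
```

Request:
{"name": "step_arm", "arguments": {
  "rows": [
    [1,12,-38,0,0,0,-7],
    [1,24,-76,0,0,0,-14],
    [1,36,-114,0,0,0,-21],
    [1,48,-152,0,0,0,-28],
    [1,60,-190,0,0,0,-35]
  ]
}}

```text
time_s: 1.75
position: [0.4539, -0.0522, 0.2516]
tcp_rot: [[-0.594, 0.001, 0.805], [-0.805, -0.0, -0.594], [-0.0, -1.0, 0.001]]
force: [1.2, 1.4, 0.3]
finger_gap: 0.0854
```

Request:
{"name": "step_arm", "arguments": {
  "rows": [
    [1,7,-40,0,0,0,-6],
    [1,14,-80,0,0,0,-12],
    [1,21,-120,0,0,0,-18],
    [1,28,-160,-20,0,0,-24],
    [1,35,-201,-20,0,0,-28.9]
  ]
}}

```text
time_s: 2.17
position: [0.4876, -0.2493, 0.2289]
tcp_rot: [[-0.908, -0.002, 0.418], [-0.418, 0.002, -0.908], [0.002, -1.0, -0.003]]
force: [0.3, 0.9, -0.3]
finger_gap: 0.0853
```

Run:
```python
from h import *
np.set_printoptions(precision=4,suppress=True)
p=shot('wrist','w1'); s=arm.read_state(); print(s['position'],s['tcp_rot'],s['time_s'])
T=np.array(p['pose']);K=np.array(p['intrinsics']);print(T,K)
vv,uu=np.mgrid[0:400,0:640];W=world(p,uu,vv);np.save('pics/W_w1.npy',W)
for r in viewer.masks_of('mallet_grip',p): print(r['bbox'],r['p'])
```

```text
[ 0.4873 -0.2557  0.2278] [[-0.9123 -0.0045  0.4095]
 [-0.4095 -0.0007 -0.9123]
 [ 0.0044 -1.     -0.0012]] 2.2167
[[ 0.4172 -0.8636 -0.2829  0.5586]
 [-0.9088 -0.3976 -0.1267 -0.216 ]
 [-0.0031  0.3099 -0.9508  0.3711]
 [ 0.      0.      0.      1.    ]] [[313.7238   0.     319.0232]
 [  0.     313.7238 196.8424]
 [  0.       0.       1.    ]]
[303.3, 91.1, 349.9, 247.5] 0.94
[235.7, 303.4, 292.0, 370.3] 0.88
```

View pics/w1.png

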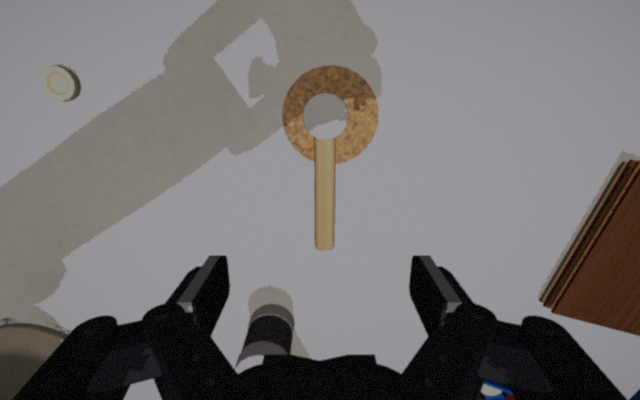

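The wrist view shows the mallet on the pad, with the white head at (326,117) and the handle running down to (325,248), midway between the fingers.

```bash
cat >> h.py <<'E'
def onplane(p,m,z):
    K=np.array(p['intrinsics']);T=np.array(p['pose'])
    v,u=np.nonzero(m); c=np.stack([(u-K[0,2])/K[0,0],(v-K[1,2])/K[1,1],np.ones(len(u))],-1)@T[:3,:3].T
    return T[:3,3]+c*((z-T[2,3])/c[:,2])[:,None]
def circ(q):
    h=cv2.convexHull((q[:,:2]*1000).astype(np.float32))[:,0]
    A=np.c_[2*h,np.ones(len(h))];x=np.linalg.lstsq(A,(h**2).sum(1),rcond=None)[0]
    return x[:2],np.sqrt(x[2]+x[0]**2+x[1]**2)
E
cat > meas.py <<'E'
from h import *
np.set_printoptions(precision=2,suppress=True)
def measure(p):
    vv,uu=np.mgrid[0:400,0:640];W=world(p,uu,vv)
    hsv=cv2.cvtColor(p['pixels'],cv2.COLOR_RGB2HSV);H,S,V=[hsv[...,i].astype(int) for i in range(3)]
    m=viewer.masks_of('mallet_grip',p)
    m=[r['mask'] for r in m if 250<(r['bbox'][0]+r['bbox'][2])/2<400][0]
    z=W[...,2]
    print('mask',m.sum())
    head=m&(S<60)&(z>.055); print('head',head.sum(),circ(onplane(p,head,.068)),np.median(z[head]))
    hd=m&(S>60)&(z>.04); q=onplane(p,hd,.055)
    print('handle',cv2.minAreaRect((q[:,:2]*1000).astype(np.float32)),np.median(z[hd]))
    l=cv2.fitLine((q[:,:2]*1000).astype(np.float32),cv2.DIST_HUBER,0,.01,.01).ravel(); print(l,np.degrees(np.arctan2(l[1],l[0])))
    pd=(z<.015)&(S>80)&(H<25); pd[:,:270]=0;pd[:,390:]=0;pd[180:]=0
    print('pad',pd.sum(),circ(onplane(p,pd,.004)),np.median(z[pd]))
E
python3 - <<'E'
from meas import *
p=shot('wrist','w2'); s=arm.read_state(); print(s['position']*1000,s['time_s'],np.array(p['pose'])[:3,3]); measure(p)
E
```

```text
[ 487.66 -250.11  229.8 ] 2.3167 [ 0.56 -0.22  0.37]
mask 2583
head 1211 (array([ 254.23, -284.72]), np.float64(39.65014934920041)) 0.08161957270598208
handle ((273.90338134765625, -277.8590087890625), (36.47492218017578, 55.503238677978516), 12.776576042175293) 0.05464174947617434
[   0.23   -0.97  276.56 -278.09] -76.805565
pad 5049 (array([ 541.54, -236.08]), np.float64(53.74008919505284)) 0.003621030406697534
```

```bash
sed -i "s/<400\]\[0\]/<400 and r['bbox'][1]<200][0]/" meas.py
python3 - <<'E'
from meas import *
measure(pickle.load(open('pics/w2.pkl','rb')))
measure(pickle.load(open('pics/w1.pkl','rb')))
E
```

```text
mask 3946
head 1668 (array([ 542.87, -228.66]), np.float64(21.12142293634903)) 0.06756059166711284
handle ((489.2667236328125, -259.7147216796875), (165.12319946289062, 36.30198669433594), 26.24195671081543) 0.05436017806485072
[   0.91    0.42  469.75 -262.11] 24.63152
pad 5049 (array([ 541.54, -236.08]), np.float64(53.74008919505284)) 0.003621030406697534
mask 4050
head 1679 (array([ 542.76, -228.47]), np.float64(21.262371875074734)) 0.06754300766308668
handle ((489.44573974609375, -259.6297302246094), (166.99440002441406, 36.51494598388672), 26.26496696472168) 0.054333590356124395
[   0.91    0.41  470.17 -262.  ] 24.035656
pad 5046 (array([ 541.55, -236.1 ]), np.float64(53.77966719168137)) 0.0036097413126635336
```

Request:
{"name": "step_arm", "arguments": {
  "rows": [
    [1,-1,-3,-40,0,0,-0.4],
    [1,-1,-3,-80,0,0,-0.4],
    [1,-1,-3,-120,0,0,-0.4],
    [1,-1,-3,-160,0,0,-0.4],
    [1,-1,-3,-185,0,0,-0.4]
  ],
  "newtons": 110
}}

```text
time_s: 2.88
position: [0.486, -0.2485, 0.0431]
tcp_rot: [[-0.908, -0.003, 0.419], [-0.419, 0.002, -0.908], [0.002, -1.0, -0.003]]
force: [0.6, 0.0, -0.7]
finger_gap: 0.0857
```

Request:
{"name": "step_arm", "arguments": {
  "rows": [
    [1,0,0,-15,0,0,0],
    [1,0,0,-25,0,0,0],
    [1,0,0,-25,0,0,0]
  ]
}}

```text
time_s: 3.13
position: [0.4867, -0.2494, 0.0201]
tcp_rot: [[-0.908, -0.002, 0.418], [-0.418, 0.001, -0.908], [0.001, -1.0, -0.002]]
force: [-0.3, 0.7, -0.4]
finger_gap: 0.0856
```

Run:
```python
from h import *
np.set_printoptions(precision=3,suppress=True)
p=shot('wrist','w3'); s=arm.read_state(); print(s['position']*1000,s['tcp_rot'],s['force'],s['time_s'],s['joint_pos'])
```

```text
[ 487.449 -250.091   21.783] [[-0.908  0.     0.418]
 [-0.418 -0.    -0.908]
 [-0.    -1.     0.   ]] [-0.106 -0.668  0.364] 3.1833 [-31.022  16.613  89.841  -0.001  73.544  34.26 ]
```

View pics/w3.png

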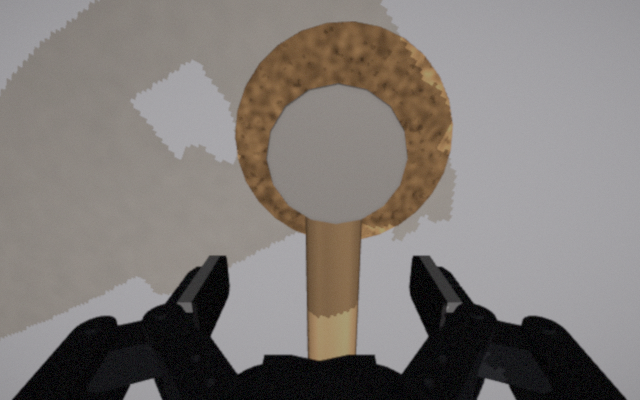

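Run:
```python
from h import *
np.set_printoptions(precision=4,suppress=True)
p=pickle.load(open('pics/w3.pkl','rb'));T=np.array(p['pose']);print(T)
hsv=cv2.cvtColor(p['pixels'],cv2.COLOR_RGB2HSV)
n=np.array([.418,-.908])
for v in (240,280,310,340):
    row=p['pixels'][v].astype(int); S=hsv[v,:,1]
    u=[i for i in range(290,375) if S[i]>60 and p['depth'][v,i]<p['depth'][v,334]+.02]
    w=world(p,np.array([u[0],u[-1]]),np.array([v,v])); print(v,u[0],u[-1],w, w[:,:2]@n, w[:,:2].mean(0)@n)
print('tcp n',np.array([.48745,-.25009])@n,'cam n',T[:2,3]@n)
for u,v in((218,262),(422,262),(225,275),(415,275),(208,290),(432,290)):
    w=world(p,u,v);print(u,v,w,w[:2]@n)
```

```text
[[ 0.4174 -0.8637 -0.2825  0.5576]
 [-0.9087 -0.3976 -0.1271 -0.216 ]
 [-0.0025  0.3098 -0.9508  0.1623]
 [ 0.      0.      0.      1.    ]]
240 306 360 [[ 0.5057 -0.2338  0.0498]
 [ 0.5152 -0.2527  0.0513]] [0.4237 0.4448] 0.43424349402990986
280 307 358 [[ 0.4898 -0.2414  0.0507]
 [ 0.4991 -0.2599  0.0518]] [0.4239 0.4446] 0.4342576541309969
310 307 357 [[ 0.476  -0.2475  0.0501]
 [ 0.486  -0.266   0.0519]] [0.4237 0.4447] 0.43420831382817865
340 308 355 [[ 0.4621 -0.2542  0.0505]
 [ 0.4726 -0.2717  0.0529]] [0.4239 0.4443] 0.43411686160190016
tcp n 0.43083582 cam n 0.4291623048551094
218 262 [ 0.4772 -0.2048  0.043 ] 0.38543869559367955
422 262 [ 0.5141 -0.284   0.0435] 0.4727438838007869
225 275 [ 0.4689 -0.2094  0.038 ] 0.3861306588092806
415 275 [ 0.5057 -0.2867  0.0397] 0.47166123672385907
208 290 [ 0.4756 -0.2068  0.0598] 0.3865967969729967
432 290 [ 0.5114 -0.284   0.0602] 0.4716106567443986
```

Request:
{"name": "step_arm", "arguments": {
  "rows": [
    [1,2,-4.5,0,0,0,0],
    [0.4,2,-4.5,0,0,0,0],
    [0,2,-4.5,0,0,0,0],
    [0,2,-4.5,0,0,0,0],
    [0,2,-4.5,0,0,0,0]
  ],
  "newtons": 110
}}

```text
time_s: 3.6
position: [0.4895, -0.2556, 0.022]
tcp_rot: [[-0.909, 0.001, 0.417], [-0.417, -0.001, -0.909], [-0.001, -1.0, 0.001]]
force: [-0.9, -0.5, -0.2]
finger_gap: 0.0389
```

Request:
{"name": "step_arm", "arguments": {
  "rows": [
    [0,0,0,0,0,0,0],
    [0,0,0,0,0,0,0],
    [0,0,0,0,0,0,0],
    [0,0,0,0,0,0,0]
  ]
}}

```text
time_s: 3.93
position: [0.4893, -0.2554, 0.0218]
tcp_rot: [[-0.909, 0.0, 0.417], [-0.417, -0.0, -0.909], [-0.0, -1.0, 0.0]]
force: [-1.7, 1.0, 4.3]
finger_gap: 0.0205
```

Run:
```python
from h import *
np.set_printoptions(precision=3,suppress=True)
p=shot('wrist','w4'); s=arm.read_state(); print(s['position']*1000,s['tcp_rot'],s['force'],s['ft_torque'],s['time_s'],s['joint_pos'],s['finger_gap'])
```

```text
[ 489.355 -255.45    21.808] [[-0.909  0.     0.417]
 [-0.417 -0.    -0.909]
 [-0.    -1.     0.   ]] [-1.626  1.089  4.408] [0.196 0.202 0.041] 3.9833 [-31.399  17.204  89.111   0.002  73.664  33.968] 0.02046010512984435
```

View pics/w4.png

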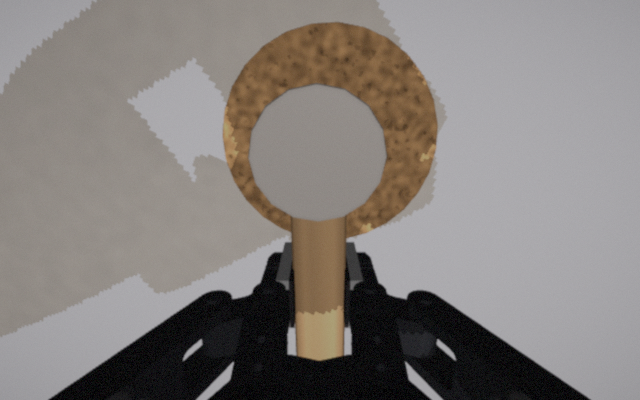

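Request:
{"name": "step_arm", "arguments": {
  "rows": [
    [0,0,0,15,0,0,0],
    [0,0,0,45,0,0,0],
    [0,0,0,85,0,0,0],
    [0,0,0,125,0,0,0],
    [0,0,0,165,0,0,0]
  ]
}}

```text
time_s: 4.4
position: [0.4885, -0.2551, 0.187]
tcp_rot: [[-0.909, -0.002, 0.417], [-0.417, 0.001, -0.909], [0.002, -1.0, -0.002]]
force: [1.7, -0.0, -2.3]
finger_gap: 0.021
```

Request:
{"name": "step_arm", "arguments": {
  "rows": [
    [0,0,0,30,0,0,0],
    [0,0,0,40,0,0,0],
    [0,0,0,40,0,0,0]
  ]
}}

```text
time_s: 4.65
position: [0.49, -0.256, 0.2287]
tcp_rot: [[-0.909, 0.004, 0.417], [-0.417, -0.003, -0.909], [-0.002, -1.0, 0.004]]
force: [-0.0, 0.4, -1.8]
finger_gap: 0.0208
```

Run:
```python
from h import *
np.set_printoptions(precision=4,suppress=True)
p5=shot('wrist','w5'); s=arm.read_state(); print(s['position']*1000,s['tcp_rot'],s['force'],s['ft_torque'],s['time_s'],s['joint_pos'],s['finger_gap'])
p4=pickle.load(open('pics/w4.pkl','rb'))
vv,uu=np.mgrid[0:400,0:640]
for p in (p4,p5):
    d=p['depth']; hsv=cv2.cvtColor(p['pixels'],cv2.COLOR_RGB2HSV); S=hsv[...,1]
    m=(d>0)&(S<50)&(uu>230)&(uu<400)&(vv>70)&(vv<232)&(d<.13)
    K=np.array(p['intrinsics']); 
    c=np.stack([(uu-K[0,2])/K[0,0]*d,(vv-K[1,2])/K[1,1]*d,d],-1)[m]
    R=np.array(p['pose'])[:3,:3]
    A=np.c_[c[:,:2],np.ones(len(c))]; x,*_=np.linalg.lstsq(A,c[:,2],rcond=None)
    n=np.array([x[0],x[1],-1]);n/=-np.linalg.norm(n); n=-n
    print(m.sum(),'cent cam',np.median(c,0),'normal world',R@n, 'head world',circ(world(p,uu[m],vv[m],d[m])),np.median(world(p,uu[m],vv[m],d[m])[:,2]))
```

```text
[ 489.2187 -255.5159  225.6434] [[-0.9091 -0.0002  0.4166]
 [-0.4166 -0.0001 -0.9091]
 [ 0.0002 -1.      0.0001]] [-0.7555  0.1841 -3.0756] [-0.0802  0.1269 -0.0141] 4.7 [-31.4056   7.4469  76.1593  -0.0111  96.3972  33.9723] 0.020574221693950123
14566 cent cam [-0.0006 -0.0139  0.0969] normal world [-0.0025 -0.0014  1.    ] head world (array([ 541.0298, -229.8764]), np.float64(22.776956770852767)) 0.0677007336543069
14641 cent cam [-0.0003 -0.014   0.0971] normal world [-0.0064 -0.0012  1.    ] head world (array([ 540.0721, -231.3637]), np.float64(24.260026618485306)) 0.27448448188540137
```

View pics/w5.png

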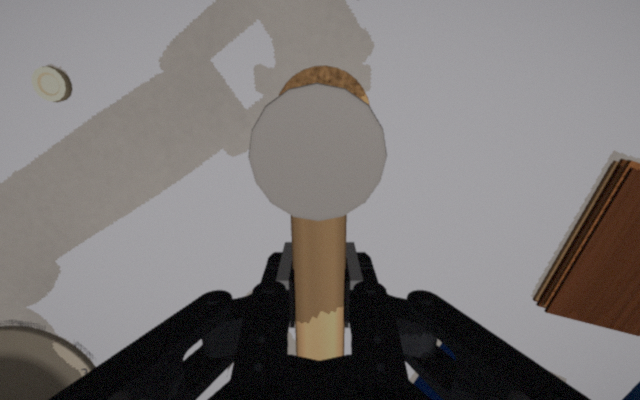

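Request:
{"name": "step_arm", "arguments": {
  "rows": [
    [0,2,25,0,0,0,0],
    [0,4,60,0,0,0,0],
    [0,6,100,0,0,0,0],
    [0,8,140,0,0,0,0],
    [0,11,180,0,0,0,0]
  ]
}}

```text
time_s: 5.12
position: [0.4987, -0.0736, 0.2222]
tcp_rot: [[-0.909, -0.006, 0.416], [-0.416, 0.001, -0.909], [0.005, -1.0, -0.004]]
force: [0.7, 0.4, -2.1]
finger_gap: 0.0205
```

Request:
{"name": "step_arm", "arguments": {
  "rows": [
    [0,3,40,0,0,0,0],
    [0,6,80,0,0,0,0],
    [0,8,120,0,0,0,0],
    [0,10,160,0,0,0,0],
    [0,13,200,0,0,0,0]
  ]
}}

```text
time_s: 5.53
position: [0.5117, 0.1263, 0.2223]
tcp_rot: [[-0.909, -0.006, 0.417], [-0.417, -0.001, -0.909], [0.006, -1.0, -0.001]]
force: [0.4, -1.4, -2.2]
finger_gap: 0.0208
```

Request:
{"name": "step_arm", "arguments": {
  "rows": [
    [0,2,35,-5,0,0,0],
    [0,3,55,-5,0,0,0],
    [0,3,59,-5,0,0,0],
    [0,3,59,-5,0,0,0],
    [0,3,59,-5,0,0,0]
  ]
}}

```text
time_s: 5.95
position: [0.5156, 0.1827, 0.2191]
tcp_rot: [[-0.909, -0.004, 0.417], [-0.417, -0.002, -0.909], [0.004, -1.0, -0.0]]
force: [0.5, -1.0, -1.9]
finger_gap: 0.0206
```

Run:
```python
from h import *
np.set_printoptions(precision=4,suppress=True)
p5=shot('wrist','w6'); s=arm.read_state(); print(s['position']*1000,s['tcp_rot'],s['force'],s['ft_torque'],s['time_s'],s['joint_pos'],s['finger_gap'])
for l in ['brass_head','brass_punch']: print(viewer.search_frame(l,p5))
print(np.array(p5['pose']))
```

```text
[515.9152 182.2946 219.8377] [[-0.9095 -0.0025  0.4156]
 [-0.4156 -0.0013 -0.9095]
 [ 0.0028 -1.      0.0002]] [ 0.152  -0.0258 -2.1224] [-0.074   0.1084  0.0266] 6.0 [15.611   6.8995 77.4138 -0.034  95.8429 81.0487] 0.02105019325662373
[{'bbox': [296.2, 0.0, 340.3, 39.0], 'p': 0.75}]
[{'bbox': [293.8, 0.0, 339.0, 40.5], 'p': 0.94}]
[[ 0.4154 -0.8641 -0.2843  0.5868]
 [-0.9096 -0.3948 -0.1293  0.2164]
 [-0.0005  0.3123 -0.95    0.3611]
 [ 0.      0.      0.      1.    ]]
```

View pics/w6.png

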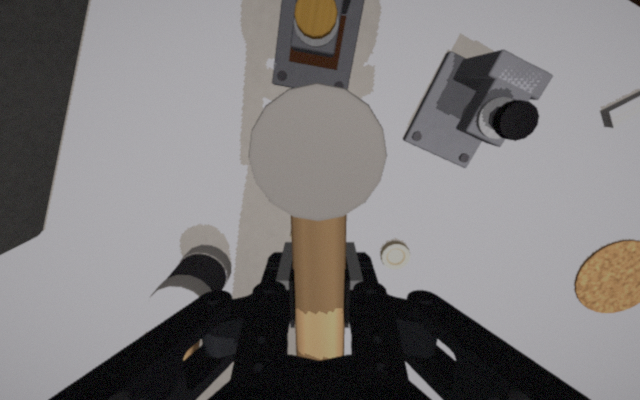

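The wrist view shows the brass head at (317,15), straight ahead of the mallet head at (318,152). The black punch is well to the right at (515,119).

Run:
```python
from h import *
np.set_printoptions(precision=4,suppress=True)
p=pickle.load(open('pics/w6.pkl','rb'));vv,uu=np.mgrid[0:400,0:640];W=world(p,uu,vv)
hsv=cv2.cvtColor(p['pixels'],cv2.COLOR_RGB2HSV);H,S,V=[hsv[...,i].astype(int) for i in range(3)]
m=(vv<45)&(uu>285)&(uu<350)&(S>100)&(H>14)&(H<35)&(W[...,2]>.1)
print(m.sum(),np.median(W[...,2][m]),uu[m].min(),uu[m].max(),vv[m].min(),vv[m].max())
q=W[m]; top=q[:,2]>.115
print('brass',circ(onplane(p,m,.120)),circ(q[top]),q[top].mean(0))
d=p['depth'];h=(S<50)&(uu>240)&(uu<395)&(vv>80)&(vv<225)&(d>0)&(d<.12)
# face outline via cv2 ellipse centre
e=cv2.fitEllipse(cv2.convexHull(np.c_[uu[h],vv[h]].astype(np.int32))); print(e,np.median(d[h]))
z=np.median(W[...,2][h]);q=onplane(p,h,z);c=circ(q);print('mallet',z,c,q.mean(0))
```

```text
1362 0.11954302102259343 295 336 0 38
brass (array([631.9871, 239.824 ]), np.float64(13.994815092937566)) (array([614.7625, 231.3935]), np.float64(27.498563851292815)) [0.631  0.2392 0.1209]
((317.5877380371094, 151.09979248046875), (137.39463806152344, 137.56350708007812), 73.00917053222656) 0.09707716
mallet 0.2644341242397757 (array([569.9397, 209.1977]), np.float64(21.372790666311566)) [0.5709 0.2096 0.2644]
```

Request:
{"name": "step_arm", "arguments": {
  "rows": [
    [0,25,12,0,0,0,0],
    [0,52,25,0,0,0,0],
    [0,63.5,30.5,-20,0,0,0],
    [0,63.5,30.5,-60,0,0,0],
    [0,63.5,30.5,-60,0,0,0]
  ]
}}

```text
time_s: 6.52
position: [0.577, 0.212, 0.1524]
tcp_rot: [[-0.91, -0.013, 0.415], [-0.415, -0.004, -0.91], [0.014, -1.0, -0.002]]
force: [-1.3, -0.5, -5.1]
finger_gap: 0.0208
```

Run:
```python
from h import *
np.set_printoptions(precision=4,suppress=True)
p=shot('scene','s7'); q=shot('top','t7'); s=arm.read_state(); print(s['position']*1000,s['tcp_rot'],s['force'],s['ft_torque'],s['time_s'],s['finger_gap'])
a=cv2.resize(p['pixels'][150:270,400:560,::-1],None,fx=5,fy=5,interpolation=cv2.INTER_CUBIC)
cv2.imwrite('pics/s7c.png',a)
b=cv2.resize(q['pixels'][70:190,120:280,::-1],None,fx=5,fy=5,interpolation=cv2.INTER_CUBIC)
cv2.imwrite('pics/t7c.png',b)
```

```text
[578.8485 212.8479 160.1542] [[-0.9095 -0.0042  0.4156]
 [-0.4156 -0.0015 -0.9096]
 [ 0.0044 -1.     -0.0004]] [ 0.4    -0.1367 -0.2623] [-0.0044  0.0979 -0.006 ] 6.6167 0.02058670774725227
```

View pics/s7c.png

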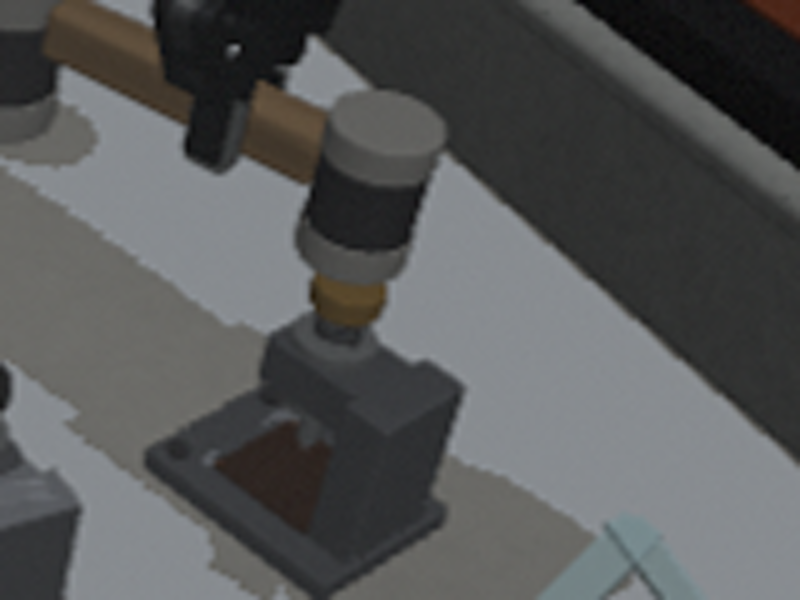

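View pics/t7c.png

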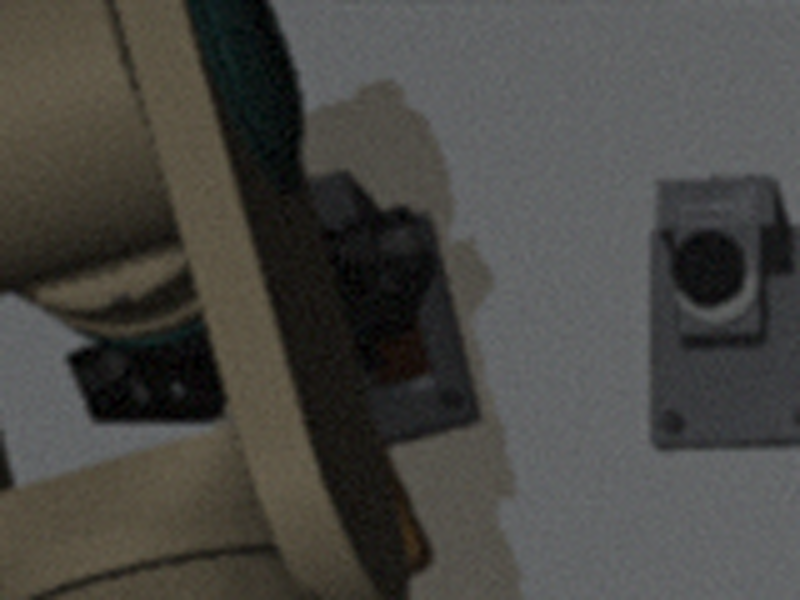

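The scene crop shows the mallet's lower face just above the brass head, about in line with it. The top camera's view is blocked by the arm. I'll check the centring numerically.

Run:
```python
from h import *
np.set_printoptions(precision=4,suppress=True)
p=pickle.load(open('pics/s7.pkl','rb'));p0=pickle.load(open('pics/scene0.pkl','rb'));vv,uu=np.mgrid[0:400,0:640]
W=world(p,uu,vv);S=cv2.cvtColor(p['pixels'],cv2.COLOR_RGB2HSV)[...,1]
b=(uu>462)&(uu<492)&(vv>165)&(vv<208)
z=W[...,2]; m=b&(z>.198)&(S<60); zz=np.median(z[b&(z>.2)]);print('top z',zz,m.sum())
q=onplane(p,b&(z>.202),zz); print('mallet top',circ(q),W[b&(z>.202)].mean(0))
# side normal horizontally: extents of dark body by column -> axis
W0=world(p0,uu,vv); S0=cv2.cvtColor(p0['pixels'],cv2.COLOR_RGB2HSV)[...,1]; 
m0=(uu>450)&(uu<490)&(vv>200)&(vv<222)&(W0[...,2]>.116)&(W0[...,2]<.125)
print('brass scene',m0.sum(),circ(onplane(p0,m0,.120)),W0[m0].mean(0))
m0=(uu>180)&(uu<262)&(vv>240)&(vv<262)&(W0[...,2]>.064)&(W0[...,2]<.075)
print('ref mallet at start',m0.sum(),circ(onplane(p0,m0,.068)),W0[m0].mean(0))
```

```text
top z 0.6942068768268617 7
mallet top (array([ 593.5263, -151.0525]), np.float64(612.4463880276909)) [ 1.1871 -0.3021  0.6942]
brass scene 115 (array([637.572 , 237.6262]), np.float64(14.792059518224185)) [0.6357 0.2389 0.1186]
ref mallet at start 305 (array([ 546.4754, -229.0518]), np.float64(21.96290548731111)) [ 0.5455 -0.2289  0.067 ]
```

Run:
```python
from h import *
np.set_printoptions(precision=4,suppress=True)
p=pickle.load(open('pics/s7.pkl','rb'));vv,uu=np.mgrid[0:400,0:640]
W=world(p,uu,vv);z=W[...,2]
b=(uu>464)&(uu<491)&(vv>165)&(vv<190)&(p['depth']>0)&(z<.25)
print(np.histogram(z[b],bins=np.arange(.1,.25,.01)))
zz=np.percentile(z[b],80); m=b&(z>zz-.006); print(zz,m.sum(),circ(onplane(p,m,zz)),circ(onplane(p,m,.206)),W[m].mean(0))
```

```text
(array([  0,   0,   0,   0,   0,   0,   9,  70,  96, 301,   0,   0,   0,
         0]), array([0.1 , 0.11, 0.12, 0.13, 0.14, 0.15, 0.16, 0.17, 0.18, 0.19, 0.2 ,
       0.21, 0.22, 0.23, 0.24]))
0.19612963565950764 300 (array([635.8065, 234.4824]), np.float64(23.889829352862552)) (array([646.8663, 223.9952]), np.float64(23.664382592396453)) [0.6353 0.2351 0.1954]
```

Request:
{"name": "step_arm", "arguments": {
  "rows": [
    [0,1.5,1,-8,0,0,0],
    [0,1.5,1,-14,0,0,0],
    [0,1.5,1,-18,0,0,0],
    [0,1.5,1,-18,0,0,0]
  ],
  "newtons": 120
}}

```text
time_s: 6.95
position: [0.581, 0.2149, 0.1433]
tcp_rot: [[-0.909, -0.0, 0.417], [-0.417, -0.0, -0.909], [0.0, -1.0, 0.0]]
force: [-0.1, 0.5, -3.8]
finger_gap: 0.021
```

Request:
{"name": "step_arm", "arguments": {
  "rows": [
    [0,0,0,-4,0,0,0],
    [0,0,0,-8,0,0,0],
    [0,0,0,-11,0,0,0],
    [0,0,0,-13,0,0,0],
    [0,0,0,-13,0,0,0]
  ]
}}

```text
time_s: 7.37
position: [0.5815, 0.2151, 0.1307]
tcp_rot: [[-0.909, 0.001, 0.417], [-0.417, 0.0, -0.909], [-0.001, -1.0, 0.0]]
force: [-0.7, 0.4, 1.7]
finger_gap: 0.0207
```

Request:
{"name": "step_arm", "arguments": {
  "rows": [
    [0,0,0,-2,0,0,0],
    [0,0,0,-4,0,0,0],
    [0,0,0,-5,0,0,0],
    [0,0,0,-5.5,0,0,0],
    [0,0,0,-5.5,0,0,0]
  ]
}}

```text
time_s: 7.78
position: [0.5815, 0.2151, 0.1257]
tcp_rot: [[-0.909, 0.001, 0.417], [-0.417, 0.0, -0.909], [-0.001, -1.0, 0.0]]
force: [-1.5, -0.6, 5.3]
finger_gap: 0.0207
```

Run:
```python
from h import *
np.set_printoptions(precision=4,suppress=True)
p=shot('scene','s8'); s=arm.read_state(); print(s['position']*1000,s['tcp_rot'],s['force'],s['ft_torque'],s['time_s'],s['finger_gap'])
cv2.imwrite('pics/s8c.png',cv2.resize(p['pixels'][150:270,400:560,::-1],None,fx=5,fy=5,interpolation=cv2.INTER_CUBIC))
```

```text
[581.4898 215.1534 125.7351] [[-0.909   0.0012  0.4167]
 [-0.4167  0.0003 -0.909 ]
 [-0.0012 -1.      0.0002]] [-1.8215 -0.9639  5.0351] [-0.0778  0.0814 -0.0345] 7.8333 0.020775230641595574
```

View pics/s8c.png

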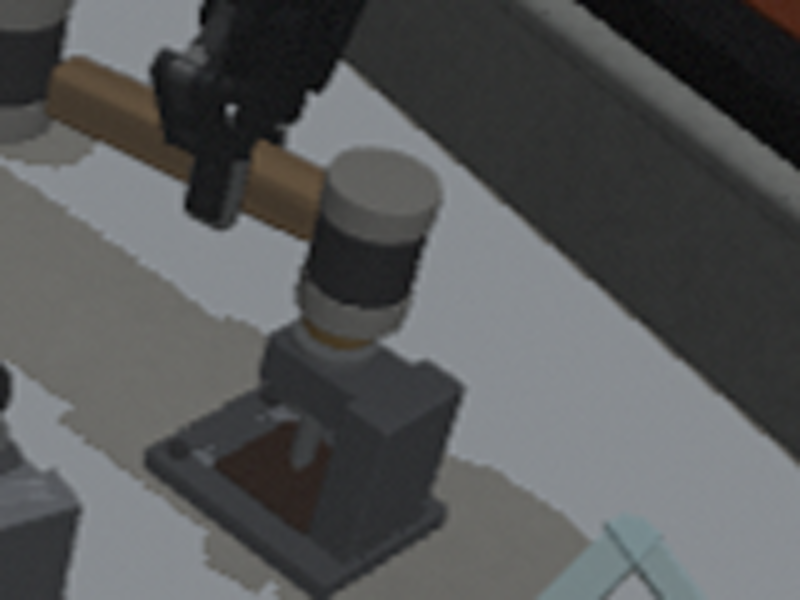

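Request:
{"name": "step_arm", "arguments": {
  "rows": [
    [0,0,0,-1,0,0,0],
    [0,0,0,-2,0,0,0],
    [0,0,0,-2.5,0,0,0],
    [0,0,0,-2.5,0,0,0]
  ]
}}

```text
time_s: 8.17
position: [0.5815, 0.2151, 0.1254]
tcp_rot: [[-0.909, 0.002, 0.417], [-0.417, 0.0, -0.909], [-0.002, -1.0, 0.001]]
force: [-8.1, -2.7, 14.5]
finger_gap: 0.0206
```

The force rose by about 10 N with almost no further movement, so the punch is on its stop. Now I'll lift straight up.

Request:
{"name": "step_arm", "arguments": {
  "rows": [
    [0,0,0,3,0,0,0],
    [0,0,0,10,0,0,0],
    [0,0,0,25,0,0,0],
    [0,0,0,50,0,0,0],
    [0,0,0,85,0,0,0]
  ]
}}

```text
time_s: 8.58
position: [0.5794, 0.2145, 0.2038]
tcp_rot: [[-0.909, -0.009, 0.417], [-0.417, -0.003, -0.909], [0.009, -1.0, -0.001]]
force: [0.2, 0.6, -2.0]
finger_gap: 0.0207
```

Request:
{"name": "step_arm", "arguments": {
  "rows": [
    [0,-25,-12,10,0,0,0],
    [0,-50,-24,15,0,0,0],
    [0,-64,-31,15,0,0,0],
    [0,-64,-31,15,0,0,0]
  ]
}}

```text
time_s: 8.92
position: [0.5152, 0.1831, 0.2225]
tcp_rot: [[-0.909, -0.002, 0.416], [-0.416, -0.001, -0.909], [0.002, -1.0, -0.0]]
force: [-0.5, -0.6, -2.1]
finger_gap: 0.0201
```

Run:
```python
from h import *
np.set_printoptions(precision=4,suppress=True)
p=shot('scene','s9'); w=shot('wrist','w9');s=arm.read_state(); print(s['position']*1000,s['tcp_rot'],s['force'],s['ft_torque'],s['time_s'],s['finger_gap'])
cv2.imwrite('pics/s9c.png',cv2.resize(p['pixels'][150:270,400:560,::-1],None,fx=5,fy=5,interpolation=cv2.INTER_CUBIC))
vv,uu=np.mgrid[0:400,0:640];d=w['depth'];S=cv2.cvtColor(w['pixels'],cv2.COLOR_RGB2HSV)[...,1]
h=(S<50)&(uu>240)&(uu<395)&(vv>80)&(vv<225)&(d>0)&(d<.12)
print(cv2.fitEllipse(cv2.convexHull(np.c_[uu[h],vv[h]].astype(np.int32))),np.median(d[h]))
K=np.array(w['intrinsics']);c=np.stack([(uu-K[0,2])/K[0,0]*d,(vv-K[1,2])/K[1,1]*d,d],-1)[h]
x=np.linalg.lstsq(np.c_[c[:,:2],np.ones(len(c))],c[:,2],rcond=None)[0];n=np.array([-x[0],-x[1],1]);n/=-np.linalg.norm(n);print('normal',np.array(w['pose'])[:3,:3]@n)
W=world(p,uu,vv);z=W[...,2];m=(uu>455)&(uu<485)&(vv>195)&(vv<225)&(z>.1)&(z<.14);print('brass z',np.percentile(z[m],[50,80,95]),m.sum())
```

```text
[516.7813 183.8849 221.902 ] [[-0.9091 -0.0012  0.4165]
 [-0.4165 -0.0004 -0.9091]
 [ 0.0012 -1.     -0.0001]] [-1.0905  0.6215 -2.383 ] [-0.0432  0.1246 -0.0009] 9.0167 0.020177237176339465
((317.61822509765625, 151.10760498046875), (137.38705444335938, 137.57467651367188), 112.59969329833984) 0.097092636
normal [0.0058 0.0007 1.    ]
brass z [0.1179 0.1193 0.1203] 179
```

View pics/s9c.png

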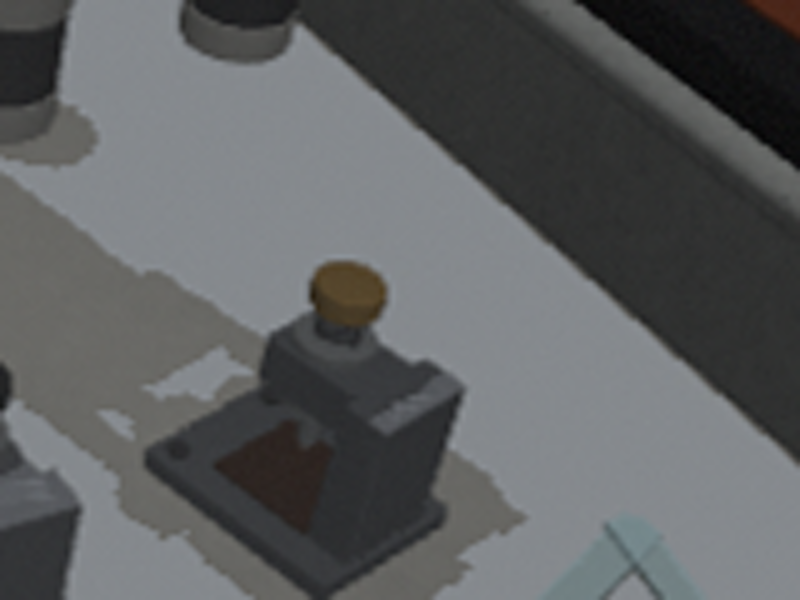

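View pics/w9.png

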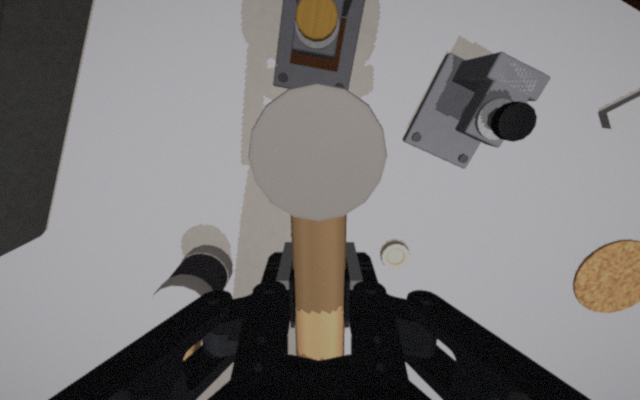

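The brass punch has sprung back: its top is at 120 mm, the same as at the start. The mallet hasn't slipped in the grip. Now back to the pad.

Request:
{"name": "step_arm", "arguments": {
  "rows": [
    [0,-1,-20,0,0,0,0],
    [0,-4,-58,0,0,0,0],
    [0,-6,-98,0,0,0,0],
    [0,-9,-138,0,0,0,0],
    [0,-11,-178,0,0,0,0]
  ]
}}

```text
time_s: 9.43
position: [0.5061, 0.0046, 0.2216]
tcp_rot: [[-0.909, -0.002, 0.418], [-0.418, -0.0, -0.909], [0.002, -1.0, -0.001]]
force: [0.6, -0.1, -2.5]
finger_gap: 0.0202
```

Request:
{"name": "step_arm", "arguments": {
  "rows": [
    [0,-2,-40,0,0,0,0],
    [0,-5,-80,0,0,0,0],
    [0,-7,-120,0,0,0,0],
    [0,-10,-160,0,0,0,0],
    [0,-12,-200,0,0,0,0]
  ]
}}

```text
time_s: 9.85
position: [0.494, -0.196, 0.2216]
tcp_rot: [[-0.909, -0.001, 0.417], [-0.417, 0.001, -0.909], [0.001, -1.0, -0.001]]
force: [1.0, 1.1, -1.8]
finger_gap: 0.0206
```

Request:
{"name": "step_arm", "arguments": {
  "rows": [
    [0,-2,-35,0,0,0,0],
    [0,-4,-58,-5,0,0,0],
    [0,-4,-65,-20,0,0,0],
    [0,-4,-65,-50,0,0,0],
    [0,-4,-65,-70,0,0,0]
  ]
}}

```text
time_s: 10.27
position: [0.4899, -0.2597, 0.1493]
tcp_rot: [[-0.91, -0.003, 0.415], [-0.415, 0.001, -0.91], [0.002, -1.0, -0.002]]
force: [-0.4, -0.2, -3.8]
finger_gap: 0.0204
```

Request:
{"name": "step_arm", "arguments": {
  "rows": [
    [0,0,0,0,0,0,0],
    [0,0,0,0,0,0,0]
  ]
}}

```text
time_s: 10.43
position: [0.49, -0.2587, 0.151]
tcp_rot: [[-0.909, -0.003, 0.417], [-0.417, 0.002, -0.909], [0.002, -1.0, -0.003]]
force: [0.7, -0.7, -1.7]
finger_gap: 0.0204
```

Run:
```python
from h import *
np.set_printoptions(precision=4,suppress=True)
p=shot('scene','s10');w=shot('wrist','w10');s=arm.read_state(); print(s['position']*1000,s['tcp_rot'],s['force'],s['ft_torque'],s['time_s'],s['finger_gap'])
```

```text
[ 491.1356 -259.2502  153.9908] [[-0.9089  0.0018  0.417 ]
 [-0.417  -0.0012 -0.9089]
 [-0.0012 -1.      0.0018]] [ 0.2613  0.7426 -1.6779] [-0.0551  0.0774  0.0046] 10.5333 0.020302745718189786
```

View pics/s10.png

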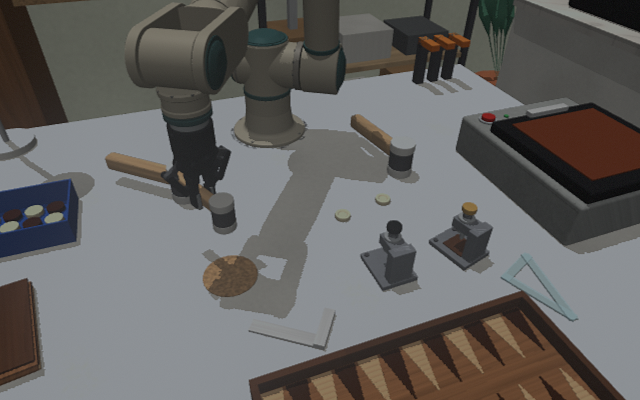

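Request:
{"name": "step_arm", "arguments": {
  "rows": [
    [0,-1,-1,-30,0,0,0],
    [0,-1,-1,-65,0,0,0],
    [0,-1,-1,-95,0,0,0],
    [0,-1,-1,-115,0,0,0],
    [0,-1,-1,-120,0,0,0]
  ]
}}

```text
time_s: 10.95
position: [0.4883, -0.2591, 0.0301]
tcp_rot: [[-0.909, -0.003, 0.417], [-0.417, 0.002, -0.909], [0.002, -1.0, -0.003]]
force: [-0.8, 1.2, -3.6]
finger_gap: 0.0204
```

Request:
{"name": "step_arm", "arguments": {
  "rows": [
    [0,0,0,-2,0,0,0],
    [0,0,0,-4,0,0,0],
    [0,0,0,-4,0,0,0],
    [0,0,0,-4,0,0,0]
  ]
}}

```text
time_s: 11.28
position: [0.4903, -0.2606, 0.0305]
tcp_rot: [[-0.909, 0.003, 0.417], [-0.417, -0.002, -0.909], [-0.002, -1.0, 0.003]]
force: [-0.6, 1.1, -3.4]
finger_gap: 0.0207
```

Request:
{"name": "step_arm", "arguments": {
  "rows": [
    [0,0,0,-2,0,0,0],
    [0,0,0,-4,0,0,0],
    [0,0,0,-6,0,0,0],
    [0,0,0,-6,0,0,0],
    [0,0,0,-6,0,0,0]
  ]
}}

```text
time_s: 11.7
position: [0.4891, -0.2599, 0.0223]
tcp_rot: [[-0.909, -0.0, 0.417], [-0.417, 0.0, -0.909], [0.0, -1.0, -0.0]]
force: [0.3, 0.4, -2.3]
finger_gap: 0.0204
```

Request:
{"name": "step_arm", "arguments": {
  "rows": [
    [0,0,0,-1,0,0,0],
    [0,0,0,-1.5,0,0,0],
    [0,0,0,-1.5,0,0,0],
    [0,0,0,-1.5,0,0,0]
  ]
}}

```text
time_s: 12.03
position: [0.4893, -0.2601, 0.0219]
tcp_rot: [[-0.909, 0.0, 0.417], [-0.417, -0.0, -0.909], [-0.0, -1.0, 0.0]]
force: [-4.0, 0.9, 5.6]
finger_gap: 0.0201
```

Request:
{"name": "step_arm", "arguments": {
  "rows": [
    [0,0,0,1,0,0,0],
    [0,0,0,1,0,0,0],
    [0.35,0,0,1,0,0,0],
    [0.5,0,0,1,0,0,0],
    [1,0,0,1,0,0,0]
  ]
}}

```text
time_s: 12.45
position: [0.4894, -0.26, 0.0221]
tcp_rot: [[-0.909, 0.001, 0.417], [-0.417, -0.0, -0.909], [-0.0, -1.0, 0.0]]
force: [-0.8, 0.0, -0.3]
finger_gap: 0.0531
```

Request:
{"name": "step_arm", "arguments": {
  "rows": [
    [1,0,0,0,0,0,0],
    [1,0,0,0,0,0,0],
    [1,0,0,0,0,0,0],
    [1,0,0,0,0,0,0],
    [1,0,0,0,0,0,0]
  ]
}}

```text
time_s: 12.87
position: [0.4892, -0.2599, 0.0219]
tcp_rot: [[-0.909, 0.0, 0.417], [-0.417, -0.0, -0.909], [-0.0, -1.0, 0.0]]
force: [-0.3, -0.5, -0.2]
finger_gap: 0.0855
```

Run:
```python
from h import *
np.set_printoptions(precision=4,suppress=True)
w=shot('wrist','w11');s=arm.read_state(); print(s['position']*1000,s['force'],s['time_s'],s['finger_gap'])
```

```text
[ 489.2191 -259.974    21.9486] [ 0.383  -0.9855 -0.3414] 12.9167 0.08580524761394784
```

View pics/w11.png

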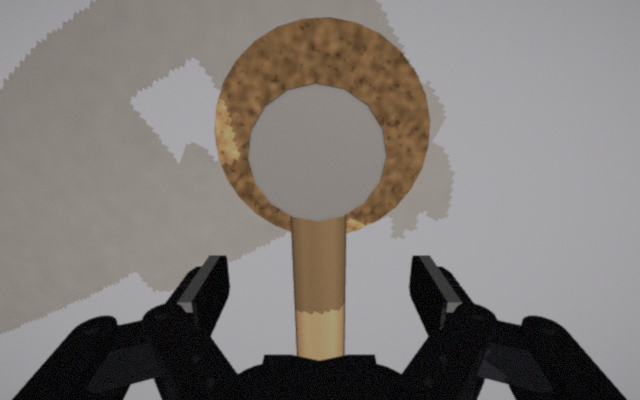

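The fingers are fully open and clear of the handle, and the head at (317,152) stands on the pad. I'll rise straight up and check.

Request:
{"name": "step_arm", "arguments": {
  "rows": [
    [1,0,0,15,0,0,0],
    [1,0,0,50,0,0,0],
    [1,0,0,90,0,0,0],
    [1,0,0,130,0,0,0],
    [1,0,0,170,0,0,0]
  ]
}}

```text
time_s: 13.33
position: [0.4888, -0.2597, 0.1938]
tcp_rot: [[-0.909, -0.0, 0.417], [-0.417, 0.0, -0.909], [0.0, -1.0, -0.0]]
force: [0.4, -0.3, 0.4]
finger_gap: 0.0851
```

Request:
{"name": "step_arm", "arguments": {
  "rows": [
    [1,-5,40,20,0,0,0],
    [1,-10,80,30,0,0,0],
    [1,-15,120,30,0,0,0],
    [1,-20,160,30,0,0,0],
    [1,-20,160,30,0,0,0]
  ]
}}

```text
time_s: 13.75
position: [0.4688, -0.0945, 0.2228]
tcp_rot: [[-0.907, 0.002, 0.422], [-0.422, 0.002, -0.907], [-0.002, -1.0, -0.001]]
force: [-0.1, -0.3, -0.2]
finger_gap: 0.0858
```

Request:
{"name": "step_arm", "arguments": {
  "rows": [
    [1,0,0,0,0,0,0],
    [1,0,0,0,0,0,0],
    [1,0,0,0,0,0,0]
  ]
}}

```text
time_s: 14.0
position: [0.4693, -0.1009, 0.2218]
tcp_rot: [[-0.91, -0.0, 0.416], [-0.416, -0.0, -0.91], [0.0, -1.0, 0.0]]
force: [0.1, 0.1, 0.2]
finger_gap: 0.0852
```

Run:
```python
from h import *
np.set_printoptions(precision=4,suppress=True)
p=shot('scene','s12');t=shot('top','t12');s=arm.read_state(); print(s['position']*1000,s['force'],s['time_s'])
for n,q in(('scene',p),('top',t)):
    q0=pickle.load(open(f'pics/{n}0.pkl','rb'));vv,uu=np.mgrid[0:400,0:640];W=world(q,uu,vv);W0=world(q0,uu,vv)
    for k,(a,b,c,d) in ({'top':dict(brass=(165,108,200,135),black=(245,105,282,135),chk=(215,200,295,240),sq=(325,75,400,130))}['top'] if n=='top' else dict(brass=(450,198,490,222),black=(380,215,415,240),chk=(330,190,395,225),sq=(245,305,340,350))).items():
        print(n,k,'z95',np.percentile(W0[b:d,a:c,2],97),np.percentile(W[b:d,a:c,2],97),'absdiff',np.abs(q['pixels'][b:d,a:c].astype(int)-q0['pixels'][b:d,a:c]).mean())
    b=(uu>180)&(uu<262)&(vv>215)&(vv<298) if n=='scene' else (uu>375)&(uu<445)&(vv>145)&(vv<240)
    S=cv2.cvtColor(q['pixels'],cv2.COLOR_RGB2HSV)[...,1];m=b&(W[...,2]>.06)&(S<60);print('mallet',m.sum(),np.median(W[m],0),np.percentile(W[m][:,2],[5,95]))
```

```text
[ 469.2324 -101.0885  221.6276] [-0.3535 -0.1656  0.0801] 14.1
scene brass z95 0.11936514174737876 0.11965472615178376 absdiff 4.835763888888889
scene black z95 0.11957096890261822 0.1197835134916994 absdiff 4.0335238095238095
scene chk z95 0.01004231672599463 0.01010912780374996 absdiff 12.898608058608058
scene sq z95 0.011833744487515565 0.011901389429229893 absdiff 5.277972709551657
mallet 353 [ 0.5482 -0.2351  0.0671] [0.062  0.0702]
top brass z95 0.12115601129815602 0.12106262778552254 absdiff 5.962257495590829
top black z95 0.1214506493879082 0.12158336003243275 absdiff 5.63033033033033
top chk z95 0.01070596414332923 0.5345672707461298 absdiff 10.516979166666667
top sq z95 0.012836530128031027 0.5394529815351357 absdiff 11.618262626262625
mallet 1828 [ 0.4296 -0.134   0.5416] [0.4972 0.5478]
```

View pics/s12.png

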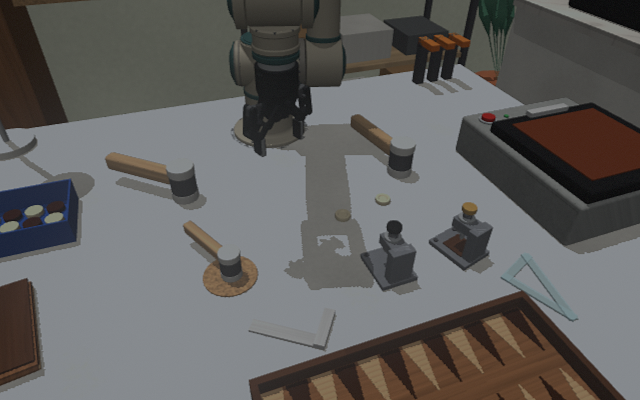

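View pics/t12.png

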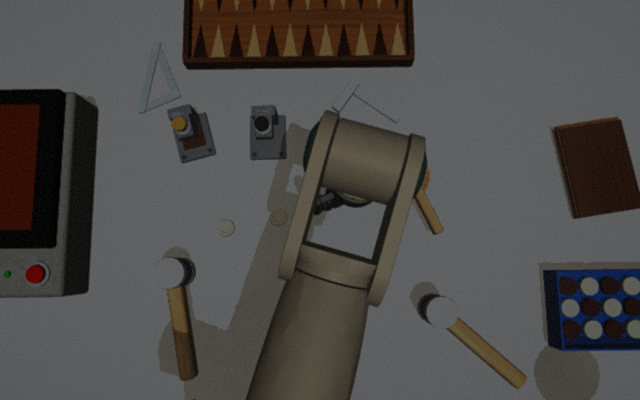

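The scene view shows the mallet upright on the pad at (230,262) with the arm clear of it. Both punches are up, and the checkers and square haven't moved; only a shadow now crosses one checker. Handing in.

```bash
python3 -c "
from h import *
print(finish_job()); print(arm.read_state()['time_s'])"
```

```text
the job is handed in; nothing more can be done
None
the job is handed in; nothing more can be done
```

I picked up the smallest mallet from the cork pad, drove the brass punch down to its stop, stood the mallet back on the pad and let go. I handed the job in at about 14.1 s; `finish_job()` gives no verdict.

- **Strike:** at the stop, the upward force rose from about 8 N to about 17 N with only 0.3 mm more travel. The mallet face was roughly 2–4 mm off the brass head's centre, because the wrist, scene and arm-state estimates disagreed by that much. The tool stayed within about 0.2° of vertical during the press.
- **Spring-back:** the brass head's top was back at about 120 mm, as at the start.
- **Mallet:** it did not slip in the grip. In the scene view it now stands upright about 5 mm from its starting spot, nearer the pad's centre. The arm blocked the last top view of the pad, so that check rests on the scene and wrist views.
- **Left alone:** the black punch is still up. The checkers and the square look unmoved. Pixel differences there came from the arm's shadow in the scene view; in the top view the arm itself also covered part of the square's region.

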